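Release the latched bay key on the repair bench's switch box

ROBOT

A 6-joint arm with a two-finger parallel gripper is mounted at the origin on the work surface. World frame = base frame: x ahead of the robot, y to its left, z up, the work surface at z = 0. Lengths are in m, angles in rad, forces in N, time in s.
With the tool pointing down it reaches from about 0.35 to 0.875 m from the base axis. Payload 4.2 kg.
Tool frame: the origin (TCP) lies midway between the tips of the shut fingers; the grasp point (between the pads) lies 19 mm behind it; x points along the fingers, z is the direction in which the jaws open and shut, and the axes are right-handed (so a half turn about x gives the same grasp; the last joint's range is limited). The gripper opens to 87 mm and grips with 3 to 60 N. Pads are 19 mm wide; open, the fingers measure 117 mm over their backs; the gripper's body (75 mm by 190 mm) begins 51 mm behind the grasp point.
Start: joints at [-0.99, 0.385, 0.008, 0, -1.194, -0.259], TCP at [0.198, -0.593, 0.223] pointing down, gripper open.
Joint ranges: [-3.14, 3.14], [-1.21, 2.06], [-1.07, 1.41], [-3.16, 2.05], [-2.99, -0.16], [-3.1, 3.1]. Speed limits (rad/s): [2.79, 2.79, 3.14, 3.14, 3.14, 3.14].

INTERFACE

Orientations are given as a unit quaternion [w, x, y, z].
In Python, from rig import r gives the robot as it stands.
- The arm moves only by the tool carry_out, never from a script. Its arguments are lists of equal length, an entry for each row: "delta_rot": the turn, a rotation vector about the tool's x, y, z in rad, a list of three; "xyz": the shift along the tool's x, y, z in m, a list of three; "hand": the gripper command: -1 is shut, 1 is fully open, values between are in proportion. In form: {"delta_rot": [[ax, ay, az], ...], "xyz": [[x, y, z], ...], "hand": [hand, ...]}. A call has 1 to 10 rows; each row is the pose to reach, as a shift and turn from the pose commanded when the call began, along the tool's axes at that moment; what a row does not reach only later rows make up. A row lasts 1/10 s, in which the tool goes at most 50 mm and 8.59 degrees, less where a joint would pass 70% of its speed; a pose out of reach is approached as far as the arm can. A call with a gripper value outside its range is refused whole. The fingers move at their own pace and stop on an object; "newtons" is the grip in N (left out, the last holds). Time passes only in rows, so rows that repeat a pose let the fingers close. It gives the time, the measured TCP pose, the force and the opening at its end, in the units of the state.
- r.read_state(): the state, without advancing time (a new reading comes with each control period).
- r.read_camera(name): name is "scene" or "top"; returns a dict with "color" (480x640x3 uint8, red, green, blue), "z_map" (480x640 float32, m along the optical axis (not along the pixel's ray), 0 where there is no reading), "intrinsics" (3x3 intrinsics, pixels), "rvec" (rotation vector, rad) and "tvec" (3), from world to camera coordinates, as OpenCV has them. Camera axes: x right, y down, z forward; pixel columns grow to the right and rows downward; lengths in m; the calibration is good to about 2 mm. A picture is of the moment at which its call begins.
- r.job_done(): hands the job in, once; it reports no verdict.
The state is a dict: "time_s": time; "qpos": joint angles; "joint_vel": joint speeds; "effort": joint torques, N m; "position": TCP position; "tool_rot": TCP orientation; "force": force on the tool from outside, world axes, zero at the start; "moment": the same for the moment, N m; "width": opening from 0.0 (shut) to 1.0 (fully open).
Only numpy, scipy, OpenCV 4.12 (cv2) and the standard library are available. Lean on these libraries where they do the work, as an engineer would, in place of code of your own. Each camera call takes 0.05 s, during which the arm holds its last target. There are 200 camera calls.

TASK

One of the four white keys on the grey switch box has been left latched down, so the red indicator shows. Feel the keys with light fingertip taps to find the one that does not give, then press that key firmly down until its latch lets go, and take the hand away so that the indicator stays white. Do not push any of the other three keys right down, and leave everything lying about where it is.

Things in the scene. Friction and masses are not known exactly. Their poses are not given: they have to be found in the camera images.
- row_box: grey bench switch box, 140 (x) x 260 (y) x 50 mm high, fixed. Origin: centre of its underside, z up. Four white keys stand in a row on the line x = -30 mm at y = -84, -28, 28, 84 mm. At the back (x 45, y -54 mm) a black hood 14 mm high has a window over the indicator; a storage stick lies loose at the back's other end, a memory module in front of the box, a heatsink behind it
- key_a: one of four identical key units; letters tell neither the place in the row nor which is latched. Fixed black collar 36 x 36 x 6 mm with a white 26 x 26 mm key rising through it. Origin: on the key's axis, underside of the collar (box top), z up; it does not move with the key. A raised key's flat top is 24 mm above the origin; the latched one's only 1.5 mm lower: hard to see, plain to feel
- key_b: another unit, as key_a. The latched key, whichever unit it is, is stiff: it hardly sinks below 4 N, then gains 0.7 N per mm. Pushed about 5 mm (about 7.5 N) below where it was latched, the latch lets go; its stop is at 7 mm (about 9 N). When the finger leaves, it rises level with the others
- key_c: another unit, as key_a
- key_d: another unit, as key_a. A raised key (not latched) is soft: starts to sink at about 0.6 N, gains 0.5 N per mm, and springs back up when let go. Light taps (under 3 N, less than 5 mm deep) do no harm; pushed 6 mm (about 4 N) it switches its bay on, which is a fault; its stop is at 7.5 mm. True of all units but the latched one
- flag (a joint): sliding indicator under the hood's window, in m: 0 = red shows (a key is latched down), 0.018 = white shows (none latched). It is driven by the latch of the latched key and cannot be touched; light taps do not change it
- trip (a joint): bar hidden inside the box under the keys, in m: 0 at the start; a raised key pushed more than 5 mm down drives it down and it stays there; past 0.001 that key's bay has been switched on. The latched key does not move it
- ssd: bystander, leave it: green storage stick 22 x 75 x 4 mm, lying flat on the back of the switch box
- ram: bystander, leave it: green memory module 31 x 133 x 6 mm lying on the bench in front of the box
- driver: bystander, leave it: screwdriver with an orange handle, lying on the bench; origin midway along it at bench level
- cleaner: bystander, leave it: white bottle, 48 mm across, 120 mm high, standing; origin at its foot
- drink: bystander, leave it: clear empty cup, 84 mm across, 110 mm high, standing; origin at its foot
- heatsink: bystander, leave it: aluminium heatsink 38 x 38 x 24 mm behind the box; origin at its underside
- tape: bystander, leave it: yellow ring of tape, 70 mm across, 18 mm high, lying flat; origin at its underside

How it is judged:
On the way, in this order (a step that is already met when the one before it is completed fails the run):
1. a key has been pressed firmly with the fingers ((contact force between the fingers and key_a above 5 N or contact force between the fingers and key_b above 5 N or contact force between the fingers and key_c above 5 N or contact force between the fingers and key_d above 5 N)).
2. the latch has let go and the indicator has turned white (value of joint flag above 0.014 m), for 0.2 s.
At the end, for the whole second after the job is handed in: the indicator shows white (flag over 14 mm) and is at rest, no other key has been switched on (trip under 1 mm), and every loose thing stands within 20 mm of where it began (value of joint flag above 0.014 m and velocity of joint flag between -0.01 and 0.01 m/s and value of joint trip below 0.001 m and distance of each of ssd, ram, driver, cleaner, drink, heatsink, tape from where it was at the start of the episode below 0.02 m); the robot touches nothing.
It fails at once if a key that was not latched was pushed right down and switched its bay on (value of joint trip above 0.001 m).
It fails at once if a loose thing was shifted more than 20 mm, lifted or carried (distance of any of ssd, ram, driver, cleaner, drink, heatsink, tape from where it was at the start of the episode above 0.02 m).
It also fails if it takes over 48 s, if anything falls off the work surface, if the arm or the gripper's body presses on something with over 40 N, if the wrist force passes 120 N, or if a joint passes its speed limit or range.

## Working session

There is one attempt and no reset: what is moved stays moved. The work goes in short steps, Python scripts to look and compute and a tool call to move; the robot and the scene stay as the last step left them, time stands still between calls to the robot, and variables do not carry over. Pictures are saved under pics/ and viewed, on a budget of 10 in all, crops included, one or two more only if the job needs it, and the job is handed in when it is done.

Besides the shell and the picture viewer there is one more tool, called as name(argument=value, ...) on one line, values as JSON. carry_out: Moves the arm, as the interface text tells. Its arguments: {"type":"object","properties":{"delta_rot":{"type":"array"},"xyz":{"type":"array"},"hand":{"type":"array"},"newtons":{"type":"number"}},"required":["delta_rot","xyz","hand"]}

```bash
mkdir -p pics; ls
python3 - <<'E'
from rig import r
import cv2, numpy as np
s=r.read_state(); print(s)
for n in("scene","top"):
    c=r.read_camera(n); cv2.imwrite(f"pics/{n}0.png",c["color"][:,:,::-1]); np.savez(f"{n}0.npz",**c)
    R=cv2.Rodrigues(np.array(c["rvec"]))[0]; print(n,c["intrinsics"],-R.T@np.array(c["tvec"]).ravel(),R)
E
```

```text
pics
{'time_s': 0.0, 'qpos': array([-9.90400806e-01,  3.85573302e-01,  6.64945113e-03, -5.04277483e-04,
       -1.19401006e+00, -2.58611397e-01]), 'joint_vel': array([ 0.00074776,  0.00054032,  0.00063509,  0.00041732, -0.00028607,
       -0.00122226]), 'effort': array([-7.24912061e-04, -3.90661848e+01,  1.87404764e+01,  4.22006652e+00,
        1.09011462e-02, -2.07979356e-04]), 'position': array([ 0.19750105, -0.59234596,  0.22145796]), 'tool_rot': array([ 0.41392123, -0.57295655,  0.41307095,  0.57424942]), 'force': array([-0.54242849, -0.04749963, -0.61092878]), 'moment': array([ 0.0247832 ,  0.06656781, -0.03681471]), 'width': 0.999151385899749}
scene [[442.79807249   0.         323.38676005]
 [  0.         442.79807249 240.71410736]
 [  0.           0.           1.        ]] [0.83157655 0.54648573 0.64363215] [[-0.88016621  0.47466308  0.00155173]
 [ 0.32660376  0.607986   -0.72365945]
 [-0.34443785 -0.63643379 -0.69015548]]
top [[569.55151355   0.         320.59914946]
 [  0.         569.55151355 236.4942741 ]
 [  0.           0.           1.        ]] [0.40036931 0.0041528  1.28472211] [[-0.02131053 -0.99976743  0.00331009]
 [-0.99564047  0.02092162 -0.09089741]
 [ 0.09080701 -0.00523273 -0.99585476]]
```

View pics/top0.png

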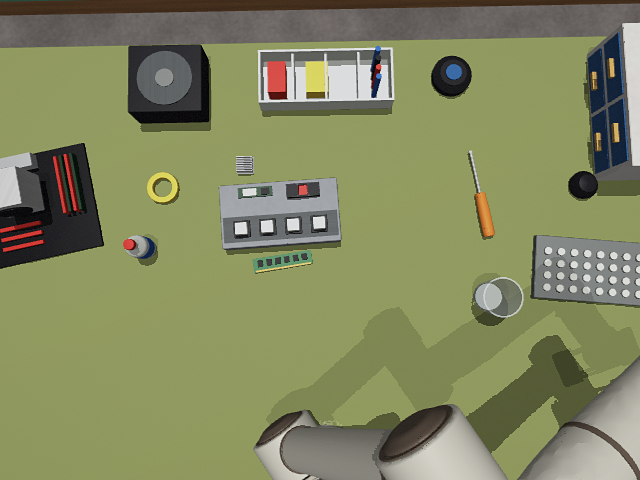

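View pics/scene0.png

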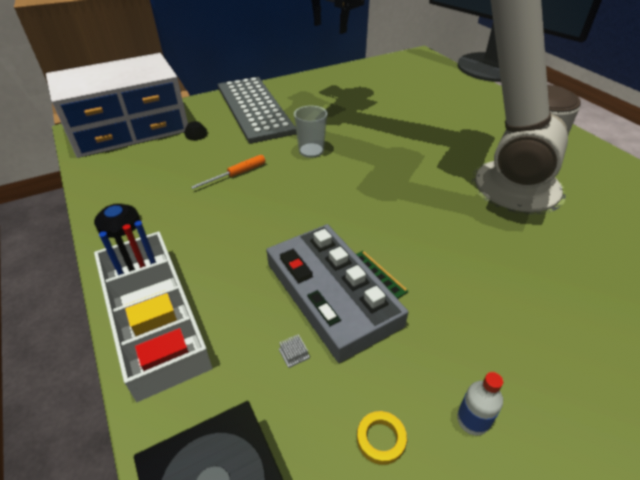

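The top view shows the box at about (280,212), with keys at about (241,229), (267,227), (293,225) and (319,222). The red window is at (303,189). In the scene view the keys are at (374,297), (355,274), (338,256) and (322,238). The cup is at (497,297), well clear of the box.

Run:
```python
import cv2, numpy as np
P={};pts={}
for n,seeds in(("top",[(241,229),(267,227),(293,225),(319,222)]),("scene",[(374,297),(355,274),(338,256),(322,238)])):
    c=np.load(n+"0.npz"); im=c["color"]; R=cv2.Rodrigues(c["rvec"])[0];K=c["intrinsics"];t=c["tvec"].reshape(3,1)
    P[n]=K@np.hstack([R,t]); pts[n]=[]
    m=(im.min(2)>(205)).astype(np.uint8)
    _,lab,st,ce=cv2.connectedComponentsWithStats(m)
    for s in seeds:
        i=np.argmin(np.hypot(*(ce[1:]-s).T)+(st[1:,4]<15)*1e3)+1
        u,v=ce[i]; z=np.median(c["z_map"][lab==i])
        w=R.T@(z*np.linalg.inv(K)@np.array([[u],[v],[1]])-t)
        print(n,ce[i].round(1),st[i],w.ravel().round(4)); pts[n].append(ce[i])
X=cv2.triangulatePoints(P["top"],P["scene"],np.array(pts["top"]).T,np.array(pts["scene"]).T);X=(X[:3]/X[3]).T
print(X.round(4)); d=X[0]-X[3]; print(np.linalg.norm(d),np.degrees(np.arctan2(d[1],d[0])))
from rig import r
from scipy.spatial.transform import Rotation as Ro
s=r.read_state();q=s["tool_rot"];print(Ro.from_quat(q[[1,2,3,0]]).as_matrix().round(3))
```

```text
top [240.3 227.9] [235 222  12  12 129] [0.5327 0.1688 0.0744]
top [266.5 225.9] [261 220  12  12 129] [0.5358 0.1129 0.0743]
top [292.6 223.9] [287 219  12  11 127] [0.5391 0.0571 0.073 ]
top [318.6 221.9] [313 217  12  11 127] [0.5421 0.0013 0.074 ]
scene [374.5 293.3] [367 288  16  12 124] [0.5319 0.1716 0.0727]
scene [355.5 272. ] [348 267  16  11 103] [0.5351 0.1162 0.0731]
scene [338.1 253.1] [331 249  15  10  89] [0.5381 0.0604 0.0718]
scene [322.2 234.7] [316 231  13   9  78] [0.5412 0.0051 0.0736]
[[0.5323 0.1698 0.0713]
 [0.5354 0.1137 0.0711]
 [0.5386 0.0578 0.07  ]
 [0.5415 0.0019 0.0714]]
0.1681125289076578 93.14119080174922
[[-0.001 -0.949 -0.316]
 [ 0.002 -0.316  0.949]
 [-1.     0.     0.002]]
```

carry_out(delta_rot=[[0,0,0],[0,0,0],[0,0,0],[0,0,0],[0,0,0],[0,0,0],[0,0,0],[0,0,0],[0,0,0],[0,0,0]], xyz=[[0,-0.05,0.045],[0,-0.085,0.075],[0,-0.12,0.106],[0,-0.155,0.137],[0,-0.19,0.168],[0,-0.225,0.199],[0,-0.26,0.23],[0,-0.295,0.261],[0,-0.33,0.292],[0,-0.365,0.323]], hand=[-1,-1,-1,-1,-1,-1,-1,-1,-1,-1], newtons=20)

```text
time_s: 1.1
position: [0.4421, -0.1691, 0.2225]
tool_rot: [0.413, -0.574, 0.413, 0.574]
force: [1.1, -0.7, 1.0]
width: 0.174
```

carry_out(delta_rot=[[0,0,0],[0,0,0],[0,0,0],[0,0,0],[0,0,0],[0,0,0],[0,0,0],[0,0,0],[0,0,0],[0,0,0]], xyz=[[0,-0.037,0.033],[0,-0.075,0.066],[0,-0.112,0.099],[0,-0.149,0.132],[0.03,-0.149,0.132],[0.07,-0.149,0.132],[0.1,-0.149,0.132],[0.12,-0.149,0.132],[0.12,-0.149,0.132],[0.12,-0.149,0.132]], hand=[-1,-1,-1,-1,-1,-1,-1,-1,-1,-1])

```text
time_s: 2.1
position: [0.5416, 0.0012, 0.1027]
tool_rot: [-0.413, 0.574, -0.414, -0.574]
force: [0.7, -0.4, 1.5]
width: 0.004
```

Run:
```python
from rig import r
import cv2
s=r.read_state();print(s["position"],s["force"],s["width"])
cs=r.read_camera("scene")["color"][180:340,250:430]
cv2.imwrite("pics/s1.png",cv2.resize(cs[:,:,::-1],None,fx=3.5,fy=3.5,interpolation=2))
```

```text
[0.54163466 0.00124424 0.10273702] [ 0.65839225 -0.39151441  1.50881306] 0.0035688215604008887
```

View pics/s1.png

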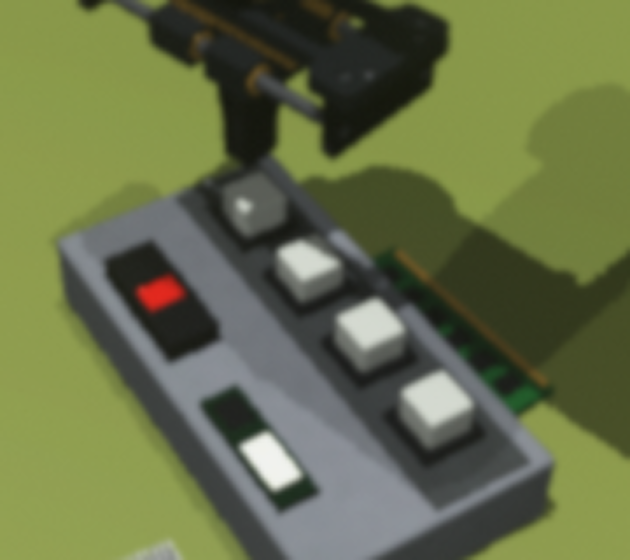

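The shut fingers stand over the first key, and the indicator is red. I'll tap down in small steps.

carry_out(delta_rot=[[0,0,0],[0,0,0],[0,0,0],[0,0,0],[0,0,0],[0,0,0]], xyz=[[0.015,0,0],[0.022,0,0],[0.025,0,0],[0.026,0,0],[0.026,0,0],[0.026,0,0]], hand=[-1,-1,-1,-1,-1,-1])

```text
time_s: 2.75
position: [0.5418, 0.0014, 0.0771]
tool_rot: [-0.414, 0.574, -0.413, -0.573]
force: [-0.4, 0.1, -0.4]
width: 0.006
```

carry_out(delta_rot=[[0,0,0],[0,0,0],[0,0,0],[0,0,0]], xyz=[[0.001,0,0],[0.002,0,0],[0.002,0,0],[0.002,0,0]], hand=[-1,-1,-1,-1])

```text
time_s: 3.15
position: [0.5414, 0.0013, 0.0745]
tool_rot: [0.413, -0.574, 0.413, 0.574]
force: [0.5, -0.0, 0.2]
width: 0.005
```

carry_out(delta_rot=[[0,0,0],[0,0,0],[0,0,0]], xyz=[[0.001,0,0],[0.001,0,0],[0.001,0,0]], hand=[-1,-1,-1])

```text
time_s: 3.45
position: [0.5415, 0.0013, 0.0736]
tool_rot: [-0.413, 0.574, -0.413, -0.574]
force: [0.1, 1.2, 0.7]
width: 0.007
```

carry_out(delta_rot=[[0,0,0],[0,0,0],[0,0,0]], xyz=[[0.001,0,0],[0.001,0,0],[0.001,0,0]], hand=[-1,-1,-1])

```text
time_s: 3.75
position: [0.5415, 0.0013, 0.0726]
tool_rot: [-0.413, 0.574, -0.413, -0.574]
force: [-0.7, 0.1, 2.0]
width: 0.0
```

carry_out(delta_rot=[[0,0,0],[0,0,0],[0,0,0]], xyz=[[0.001,0,0],[0.001,0,0],[0.001,0,0]], hand=[-1,-1,-1])

```text
time_s: 4.05
position: [0.5415, 0.0013, 0.0716]
tool_rot: [-0.413, 0.574, -0.413, -0.574]
force: [-0.7, -0.1, 2.7]
width: 0.002
```

carry_out(delta_rot=[[0,0,0],[0,0,0],[0,0,0]], xyz=[[0,0,0],[0,0,0],[0,0,0]], hand=[-1,-1,-1])

```text
time_s: 4.35
position: [0.5415, 0.0013, 0.0716]
tool_rot: [-0.413, 0.574, -0.413, -0.574]
force: [-0.6, -0.4, 2.2]
width: 0.008
```

carry_out(delta_rot=[[0,0,0],[0,0,0],[0,0,0],[0,0,0],[0,0,0],[0,0,0],[0,0,0],[0,0,0],[0,0,0]], xyz=[[-0.01,0,0],[-0.025,0,0],[-0.025,-0.008,0.027],[-0.025,-0.015,0.055],[-0.025,-0.015,0.055],[-0.015,-0.015,0.055],[-0.008,-0.015,0.055],[-0.005,-0.015,0.055],[-0.005,-0.015,0.055]], hand=[-1,-1,-1,-1,-1,-1,-1,-1,-1])

```text
time_s: 5.25
position: [0.5376, 0.0573, 0.0755]
tool_rot: [0.413, -0.573, 0.414, 0.574]
force: [0.2, -0.6, -0.2]
width: 0.001
```

carry_out(delta_rot=[[0,0,0],[0,0,0],[0,0,0],[0,0,0]], xyz=[[0.001,0,0],[0.002,0,0],[0.003,0,0],[0.003,0,0]], hand=[-1,-1,-1,-1])

```text
time_s: 5.65
position: [0.5382, 0.0582, 0.0735]
tool_rot: [0.413, -0.574, 0.413, 0.574]
force: [0.1, -0.7, 0.3]
width: 0.009
```

carry_out(delta_rot=[[0,0,0],[0,0,0],[0,0,0]], xyz=[[0.001,0,0],[0.001,0,0],[0.001,0,0]], hand=[-1,-1,-1])

```text
time_s: 5.95
position: [0.5384, 0.0583, 0.073]
tool_rot: [-0.413, 0.574, -0.413, -0.574]
force: [-0.4, -0.5, 3.7]
width: 0.005
```

carry_out(delta_rot=[[0,0,0],[0,0,0],[0,0,0]], xyz=[[0.001,0,0],[0.001,0,0],[0.001,0,0]], hand=[-1,-1,-1])

```text
time_s: 6.25
position: [0.5384, 0.0583, 0.0719]
tool_rot: [-0.413, 0.574, -0.413, -0.574]
force: [-1.6, 0.3, 5.7]
width: 0.005
```

This key is stiff: 3.7 N then 5.7 N after about 1 mm, against about 2.4 N at the same height on the soft one. I'll press on to about 6 mm depth.

carry_out(delta_rot=[[0,0,0],[0,0,0],[0,0,0],[0,0,0],[0,0,0],[0,0,0]], xyz=[[0.001,0,0],[0.002,0,0],[0.003,0,0],[0.004,0,0],[0.005,0,0],[0.005,0,0]], hand=[-1,-1,-1,-1,-1,-1])

```text
time_s: 6.85
position: [0.5385, 0.0583, 0.0673]
tool_rot: [-0.413, 0.574, -0.413, -0.574]
force: [-2.3, 0.8, 8.2]
width: 0.003
```

```bash
cat > flag.py <<'E'
from rig import r
import numpy as np
c=r.read_camera("scene")["color"][180:340,250:430].astype(int)
red=(c[...,0]>150)&(c[...,1]<80)&(c[...,2]<80)
print("red px",red.sum(), r.read_state()["force"])
import cv2,sys
cv2.imwrite(sys.argv[1],cv2.resize(c[:,:,::-1].astype(np.uint8),None,fx=3.5,fy=3.5,interpolation=2))
E
python3 flag.py pics/s2.png
```

```text
red px 0 [-1.50626087  0.24968155  7.67871082]
```

carry_out(delta_rot=[[0,0,0],[0,0,0],[0,0,0],[0,0,0],[0,0,0],[0,0,0],[0,0,0],[0,0,0]], xyz=[[0,0,0],[0,0,0],[-0.01,0,0],[-0.03,0,0],[-0.06,0,0],[-0.1,0,0],[-0.1,0,0],[-0.1,0,0]], hand=[-1,-1,-1,-1,-1,-1,-1,-1])

```text
time_s: 7.7
position: [0.5384, 0.0585, 0.1673]
tool_rot: [-0.414, 0.574, -0.413, -0.573]
force: [0.2, 0.5, -0.4]
width: 0.007
```

```bash
python3 flag.py pics/s3.png
```

```text
red px 0 [ 0.211873    0.03963126 -0.8553486 ]
```

View pics/s3.png

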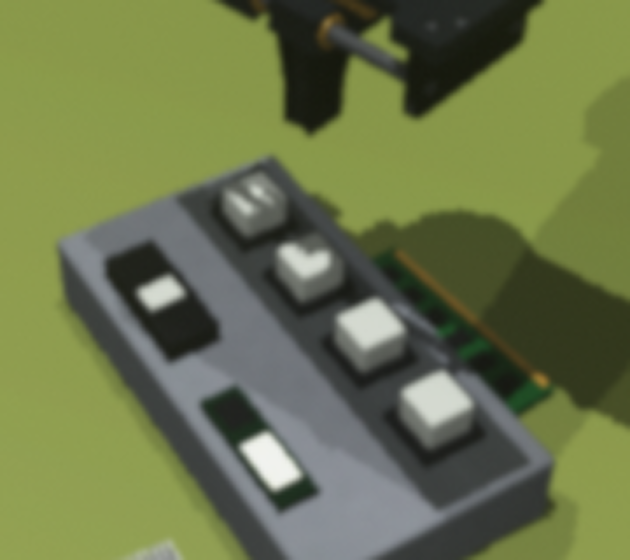

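The indicator window at (160,293) in the crop is white, the hand is clear, and the storage stick and module look undisturbed. I'll hand in.

```bash
python3 -c "
from rig import r
print(r.job_done())"
```

```text
the job is handed in; nothing more can be done
None
```

The latch is released: the indicator turned white and stayed white after the hand was lifted clear. The job is handed in at about 8 s of the 48 s allowed.

- **Finding the key:** I found the four keys from the two cameras, which agreed to about 4 mm, with tops near z = 0.073 m. I tapped two of them:
  - The end key on the robot's right (y ≈ 0.00) was soft, about 2.4 N after about 2.5 mm.
  - Its neighbour (y ≈ 0.058) was stiff, 3.7 N then 5.7 N after about 1 mm.
  - The stiff key had also measured about 1 mm lower than the rest in both views. I did not tap the other two keys.
- **Pressing:** I pushed the stiff key about 6 mm down, at about 8 N, then raised the hand 100 mm.
- **Last checks:** The picture showed the window white with no red pixels, and the wrist force was back near zero. The storage stick and memory module looked where they were.
- **Not checked:** I did not measure the loose things' final positions. The trip bar is hidden, but the only soft key I touched went down about 2.5 mm, well short of the 5 mm that moves it.

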